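# Shut down the cheese grater and save the leftover piece

## Robot

A 6-joint arm with a two-finger parallel gripper is mounted at the origin on the work surface. World frame = base frame: x ahead of the robot, y to its left, z up, the work surface at z = 0. Lengths are in m, angles in rad, forces in N, time in s.
With the tool pointing down it reaches from about 0.325 to 0.9 m from the base axis. Payload 3.5 kg.
Tool frame: the origin (TCP) lies on the centre line of the jaws, within the pads' length; the fingertips stand 25 mm ahead of it and the grasp point (between the pads) lies 6 mm ahead of it (arm.nose_length is the distance from the TCP to the fingertips, in m); z points along the fingers, y is the line along which they close (so a half turn about z gives the same grasp; the last joint's range is limited). The gripper opens to 85 mm and grips with 20 to 120 N. Pads are 22 mm wide; open, the fingers measure 114 mm over their backs; the gripper's body (76 mm by 85 mm) begins 54 mm behind the grasp point. The pads swing forward as they close: fully open they stand 13 mm farther back than shut.
Start: joints at [1.009, 0.276, -0.026, 1.268, 0, 1.467], TCP at [0.277, 0.56, 0.256] pointing down, gripper open.
Joint ranges: [-3.12, 3.12], [-0.85, 1.88], [-1.08, 1.24], [-1.95, 2.15], [-1.57, 1.53], [-3.14, 3.14]. Speed limits (rad/s): [2.57, 2.57, 3.14, 3.14, 3.14, 3.14].

## Interface

Orientations are given as a unit quaternion [x, y, z, w].
In Python, from bench import arm, imaging gives the robot as it stands. The module is installed in compiled form; this text tells all that it offers.
- The arm moves only by the tool arm_command, never from a script. Its argument "increments" is a list that holds one entry, the list of rows, each a list of 7 numbers: the shift along the tool's x, y, z in mm, then the turn, a rotation vector about the tool's x, y, z in rad, then the opening, from 0 (shut) to 1 (fully open). A call has exactly 5 rows; each row is the pose to reach, as a shift and turn from the pose commanded when the call began, along the tool's axes at that moment; what a row does not reach only later rows make up. A row lasts 1/12 s, in which the tool goes at most 41.7 mm and 7.16 degrees, less where a joint would pass 70% of its speed; a pose out of reach is approached as far as the arm can. A call with a gripper value outside its range is refused whole. The fingers move at their own pace and stop on an object; "newtons" is the grip in N (left out, the last holds). Time passes only in rows, so rows that repeat a pose let the fingers close, or fill a call up. It gives the time, the measured TCP pose, the force, the opening and the grip force at its end, in the units of the state.
- arm.get_obs(): the state, without advancing time (a new reading comes with each control period).
- imaging.camera(name): name is "scene" or "top"; returns (picture, depth): 480x640x3 uint8, red, green, blue; 480x640 float32, m along the optical axis (not along the pixel's ray), 0 where there is no reading.
- imaging.calibration(name): a dict with "fx", "fy", "cx", "cy" (pixels), "extrinsics" (4x4, takes a point from world to camera coordinates). Camera axes: x right, y up, looking along -z (the intrinsics and any distortion apply to the point x, -y, -z); pixel columns grow to the right and rows downward; lengths in m; the calibration is good to about 2 mm. A picture is of the moment at which its call begins. calibration takes no time and is no camera call.
- arm.job_done(): hands the job in; it is judged then, once.
The state is a dict: "time_s": time; "joints": joint angles; "joint_vel": joint speeds; "joint_torque": joint torques, N m; "position": TCP position; "ee_rot": TCP orientation; "wrist_force": force on the tool from outside, world axes, zero at the start; "moment": the same for the moment, N m; "grip_width": finger opening in m; "finger_force": force on a finger pad.
Only numpy, scipy, OpenCV 4.12 (cv2) and the standard library are available. Lean on these libraries where they do the work, as an engineer would, in place of code of your own. Each camera call takes 0.05 s, during which the arm holds its last target. There are 200 camera calls.

## Task

Close down the cheese grater for the evening: first snap its big rocker switch over to off, then throw the press arm up and back past its top point until it rests there by itself, take the leftover block of cheese out of the mouth and set it down flat on the bottom of the steel pan beside the wedge that is already there, without dropping it from a height. Finally swing the press arm over again so that it lies fully down on the empty mouth, with the switch still off. Leave the pan with its wedge, the board with its small round cheese, the wine bottle and the jar where they stand.

Things in the scene. Friction and masses are not known exactly. Their poses are not given: they have to be found in the camera images.
- grater: electric hard-cheese grater of steel and cast aluminium, fixed, 270 x 290 mm, 182 mm tall without its arm, turned up to 0.4 rad. Origin: centre of its underside; x to its back, y to its motor side, z up: (x, y, z) below are mm in this frame. Motor housing at y 6 to 134, top at z 182; in front it slopes down at 30 degrees from (-35, *, 182) to (-125, *, 130): the switch panel.
- mouth (a point): centre of the grater's open mouth at rim height, at (-30, -68, 170); inside 74 (x) by 110 (y) mm, walls 8 mm thick, floor (the top of the drum) at z 130. Behind it stand two hinge cheeks, up to z 196.
- switch (a joint): big grey rocker switch, 64 x 42 mm, in the sloping panel, rocking about a line along y through (-84, 70, 163). 0 = on (start: front, lower half stands out, rear half in), 0.40 rad = off (front half in). A snap spring drives it from its middle (0.20) to either end; pressing the middle of the front half takes about 7 N until it snaps.
- switch_front (a point): centre of the top face of the rocker switch's front half, 22 mm in front of the rocking axis; this half is 32 x 42 mm. It goes down about 9 mm from on to off. z points out of the face.
- press_arm (a joint): press arm: flat aluminium bar with a steel press plate under it and a black cross grip at its end; turns about a line along y through (70, -68, 185). 0 = down on the empty mouth, grip in front; grows as the grip goes up and back; 1.57 = top point; 2.0 = back on its stop. Starts lying on the cheese at about 0.4. No spring: its 0.42 kg drop it to whichever side of the top point it is; about 2.5 N at the grip lifts it.
- grip (a point): middle of the press arm's cross grip: a round bar 26 mm in diameter, 136 mm long along the grater's y. At joint value q it is at (70 - 160 cos q, -68, 185 + 160 sin q). The arm's bar, 22 mm wide, joins it at the middle: 55 mm of round bar is free on each side. Its axes turn with the arm.
- heel: leftover block of hard cheese, 44 (x) by 90 (y) by 70 (z) mm, 0.2 to 0.4 kg, pale yellow with a brown rind on one end (+y). Origin: centre of its underside. At the start it stands in the grater's mouth with its upper 30 mm above the rim, long side along the grater's y, the press plate lying on it.
- heel_center (a point): middle of the block of cheese, 35 mm above its origin.
- pan: shallow stainless steel pan, loose, 265 (x) by 162 (y) by 25 (z) mm; inside 244 x 141 mm, bottom 3 mm thick. Origin: centre of its underside; x along its length. It stands to the left or the right of the grater. The wedge stands in its -x half; the +x half is empty.
- wedge: wedge of pale cheese in the pan, 110 mm long (y), 66 mm wide at its rind end (-y), 12 mm at its point, 55 mm tall. Origin: middle of its underside. Leave it alone.
- board: wooden serving board, 240 x 160 x 18 mm, on the other side of the grater. Origin: centre of its underside. Leave it alone.
- truckle: small whole round cheese on the board, 108 mm in diameter, 65 mm tall. Origin: centre of its underside. Leave it alone.
- wine: wine bottle, standing, 74 mm in diameter, 300 mm tall. Origin: centre of its underside. Leave it alone.
- jar: glass jar with a steel lid, standing, 80 mm in diameter, 110 mm tall. Origin: centre of its underside. Leave it alone.
Not all that is in view belongs to the job. What is shaped like the heel but blue or green is not meant.

How it is judged:
By the outcome, as a careful person would: the job done as asked, in the order asked, and still so for the second after the job is handed in, with the robot touching nothing.
It also fails if it takes over 72 s, if anything falls off the work surface, if the arm or the gripper's body presses on something with over 40 N, if the wrist force passes 120 N, or if a joint passes its speed limit or range.

## Working session

There is one attempt and no reset: what is moved stays moved. The work goes in short steps, Python scripts to look and compute and a tool call to move; the robot and the scene stay as the last step left them, time stands still between calls to the robot, and variables do not carry over. Pictures are saved under pics/ and viewed, at most 10 in all, crops included, and the job is handed in when it is done.

Besides the shell and the picture viewer there is one more tool, called in YAML: its name, and indented under it one key for each argument. arm_command: Moves the arm, as the interface text tells. Its arguments: {"type":"object","properties":{"increments":{"type":"array","items":{"type":"array","items":{"type":"array","items":{"type":"number"}}}},"newtons":{"type":"number"}},"required":["increments"]}

```bash
mkdir -p pics; cat > h.py <<'E'
import numpy as np, cv2
from bench import arm, imaging
from scipy.spatial.transform import Rotation as R
def cloud(name):
    im,d=imaging.camera(name); c=imaging.calibration(name)
    v,u=np.mgrid[0:480,0:640]
    P=np.stack([(u-c["cx"])/c["fx"]*d,-(v-c["cy"])/c["fy"]*d,-d],-1)
    E=np.array(c["extrinsics"]); W=(P-E[:3,3])@E[:3,:3]
    W[d==0]=np.nan
    return im,W
E
python3 - <<'E'
from h import *
for n in("scene","top"):
    im,W=cloud(n); np.savez(f"{n}.npz",im=im,W=W); cv2.imwrite(f"pics/{n}0.png",im[:,:,::-1])
    c=imaging.calibration(n); print(n,{k:v for k,v in c.items()})
print(arm.get_obs(),arm.nose_length)
E
```

```text
scene {'fx': 451.6755001454176, 'fy': 451.6755001454176, 'cx': 322.09716416727446, 'cy': 234.5582606438485, 'extrinsics': array([[-0.73191511,  0.68113858,  0.01872192,  0.39378757],
       [-0.47366433, -0.52834185,  0.70462543,  0.14666638],
       [ 0.48983914,  0.50685809,  0.70933243, -1.28649334],
       [ 0.        ,  0.        ,  0.        ,  1.        ]])}
top {'fx': 548.0700392532925, 'fy': 548.0700392532925, 'cx': 322.73035645058434, 'cy': 240.13997654532776, 'extrinsics': array([[-0.01755478, -0.99978208, -0.01129714, -0.00641367],
       [ 0.98728038, -0.01911874,  0.15783514, -0.52509269],
       [-0.15801673, -0.00838268,  0.98740085, -1.19035066],
       [ 0.        ,  0.        ,  0.        ,  1.        ]])}
{'time_s': 0.1, 'joints': array([ 1.00858108e+00,  2.77072609e-01, -2.77654971e-02,  1.26804090e+00,
        1.10604873e-05,  1.46738449e+00]), 'joint_vel': array([ 5.06363768e-05, -4.17274704e-03,  2.55993280e-03, -1.27175379e-03,
       -1.99487089e-03, -1.05266536e-03]), 'joint_torque': array([ 3.53471296e-04, -4.46707606e+01,  2.96128571e+01,  8.42601381e-03,
       -4.47409116e-05,  1.59810980e-05]), 'position': array([0.27644565, 0.55977953, 0.25525151]), 'ee_rot': array([ 2.27394823e-01,  9.73802090e-01, -9.82388992e-04, -3.45435243e-04]), 'wrist_force': array([-0.13979771, -0.36099509, -0.08554047]), 'moment': array([ 0.03664732, -0.00791389,  0.01820255]), 'finger_force': 0.0, 'grip_width': 0.08516300746246411} 0.025
```

View pics/scene0.png

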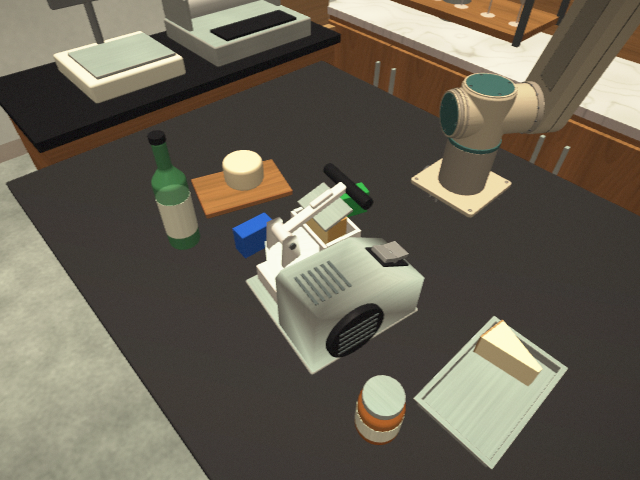

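View pics/top0.png

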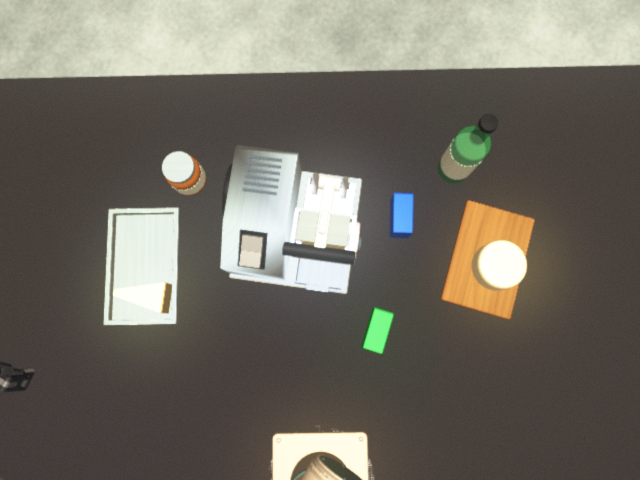

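The top view shows the grater (mouth and heel around (325,225), grip (318,253), switch (252,250)). The pan is on the left (142,265) with the wedge in its near half. The heel candidates are the pale block in the mouth at (325,230), the blue block (402,213) and the green block (378,330). The pale one in the mouth is the one meant. I'll measure poses and confirm with an enlarged crop.

```bash
python3 - <<'E'
from h import *
from scipy.optimize import least_squares
T=np.load("top.npz");S=np.load("scene.npz")
W=T["W"];im=T["im"].astype(int);SW=S["W"];Sim=S["im"].astype(int)
def med(W,u,v,k=2): return np.round(np.nanmedian(W[v-k:v+k+1,u-k:u+k+1].reshape(-1,3),0),4)
for n,(u,v) in dict(table=(300,380),housing=(265,215),swF=(250,262),swR=(253,241),panfar=(142,230),board=(470,280)).items(): print(n,med(W,u,v))
# grip
def blk(W,im,box):
    v0,v1,u0,u1=box; p=W[v0:v1,u0:u1].reshape(-1,3);c=im[v0:v1,u0:u1].reshape(-1,3)
    return p[(c.max(1)<60)&(p[:,2]>0.2)]
for nm,p in(("top",blk(W,im,(235,270,278,362))),("scene",blk(SW,Sim,(155,215,315,380)))):
    m=p.mean(0);d=np.linalg.svd(p-m)[2][0]; d*=np.sign(d[1]); t=(p-m)@d
    print("grip",nm,len(p),(m+d*(t.min()+t.max())/2).round(4),np.ptp(t).round(4),d.round(3),"yaw",np.arctan2(-d[0],d[1]).round(3))
# merged cloud, model fit of the motor housing + base (point to nearest plane)
A=np.vstack([W.reshape(-1,3),SW.reshape(-1,3)]);A=A[~np.isnan(A).any(1)]
c0=med(W,265,215)
A=A[(np.hypot(*(A[:,:2]-c0[:2]).T)<0.3)]
def g(p,Q):
    c,s=np.cos(p[2]),np.sin(p[2]);d=Q[:,:2]-p[:2]
    return np.c_[d@[c,s],d@[-s,c],Q[:,2]]*1000
p=np.array([c0[0],c0[1]-0.07,-0.127])
for it in range(8):
    q=g(p,A); tol=[25,15,10,8,6,6,6,6][it]
    sl=(130+(q[:,0]+125)*52/90)-q[:,2]
    m1=(abs(sl)<tol)&(q[:,0]>-120)&(q[:,0]<-42)&(q[:,1]>12)&(q[:,1]<128)&((abs(q[:,1]-70)>27)|(abs(q[:,0]+84)>40))
    m2=(abs(q[:,1]-134)<tol)&(q[:,2]>40)&(q[:,2]<170)&(abs(q[:,0])<90)
    m3=(abs(q[:,1]-6)<tol)&(q[:,2]>175)&(q[:,2]<178)&(abs(q[:,0])<30)
    def res(p):
        q1=g(p,A[m1]);q2=g(p,A[m2])
        return np.r_[((130+(q1[:,0]+125)*52/90)-q1[:,2])*.866/np.sqrt(len(q1)),(q2[:,1]-134)/np.sqrt(len(q2)+1)]
    r=least_squares(res,p,loss="soft_l1",x_scale=[.01,.01,.01]);p=r.x
print("grater",p.round(4),m1.sum(),m2.sum())
def w(x,y,z): c,s=np.cos(p[2]),np.sin(p[2]);return np.round([p[0]+(c*x-s*y)/1e3,p[1]+(s*x+c*y)/1e3,z/1e3],4)
print("mouth",w(-30,-68,170),"swaxis",w(-84,70,163),"corner(-135,145)",w(-135,145,0))
# pan: points rim height
q=W[200:330,95:190].reshape(-1,3);q=q[(q[:,2]>0.019)&(q[:,2]<0.03)]
r=cv2.minAreaRect((q[:,:2]*1000).astype(np.float32));print("pan rect",r,cv2.boxPoints(r).round(0).tolist())
q=W[275:320,105:178].reshape(-1,3);q=q[(q[:,2]>0.045)&(q[:,2]<0.07)];print("wedge",q.min(0),q.max(0))
# heel visible pixels
cr=cv2.resize(T["im"][170:300,215:375][:,:,::-1],None,fx=5,fy=4.6,interpolation=cv2.INTER_CUBIC)[:600,:800];cv2.imwrite("pics/crop1.png",cr)
from itertools import product
C=imaging.calibration("top")
E=C["extrinsics"]
for n,P in dict(mouth=w(-30,-68,170),sw=w(-84,70,163),c1=w(-135,-145,0),c2=w(-135,145,0),hF=w(-35,134,182)).items():
    k=E[:3,:3]@P+E[:3,3];print(n,(C["cx"]-k[0]/k[2]*C["fx"]).round(1),(C["cy"]+k[1]/k[2]*C["fy"]).round(1))
E
```

```text
table [2.161e-01 4.060e-02 1.000e-04]
housing [0.5558 0.0975 0.1822]
swF [0.4631 0.1299 0.1656]
swR [0.5036 0.1218 0.1801]
panfar [0.5633 0.4058 0.0038]
board [ 0.4311 -0.3461  0.0178]<stdin>:12: RuntimeWarning: Mean of empty slice.
  ret = um.true_divide(
Traceback (most recent call last):
ValueError: zero-size array to reduction operation minimum which has no identity
```

```bash
cat > m.py <<'E'
from h import *
from scipy.optimize import least_squares
T=np.load("top.npz");S=np.load("scene.npz")
W=T["W"];im=T["im"].astype(int);SW=S["W"];Sim=S["im"].astype(int)
for nm,X,I,(v0,v1,u0,u1) in(("top",W,im,(235,270,278,362)),("scene",SW,Sim,(155,215,315,380))):
    p=X[v0:v1,u0:u1].reshape(-1,3);c=I[v0:v1,u0:u1].reshape(-1,3)
    k=(c.max(1)<75); print(nm,k.sum(),np.isnan(p[k]).any(1).sum(),np.nanmax(p[:,2]))
    p=p[k&(p[:,2]>0.19)]
    if len(p)<20: continue
    m=p.mean(0);d=np.linalg.svd(p-m)[2][0]; d*=np.sign(d[1]); t=(p-m)@d
    print("grip",nm,len(p),(m+d*(t.min()+t.max())/2).round(4),np.ptp(t).round(4),d.round(3),"yaw",np.arctan2(-d[0],d[1]).round(3))
A=np.vstack([W.reshape(-1,3),SW.reshape(-1,3)]);A=A[~np.isnan(A).any(1)]
c0=np.array([.5558,.0975])
A=A[(np.hypot(*(A[:,:2]-c0).T)<0.3)]
def g(p,Q):
    c,s=np.cos(p[2]),np.sin(p[2]);d=Q[:,:2]-p[:2]
    return np.c_[d@[c,s],d@[-s,c],Q[:,2]]*1000
p=np.array([0.555,0.03,-0.127])
slope=lambda q:((130+(q[:,0]+125)*52/90)-q[:,2])*.866
for it in range(10):
    q=g(p,A); tol=[25,15,10,8,6,6,6,6,6,6][it]
    m1=(abs(slope(q))<tol)&(q[:,0]>-120)&(q[:,0]<-42)&(q[:,1]>12)&(q[:,1]<128)&((abs(q[:,1]-70)>27)|(abs(q[:,0]+84)>40))
    m2=(abs(q[:,1]-134)<tol)&(q[:,2]>40)&(q[:,2]<170)&(abs(q[:,0])<90)
    def res(p):
        a=slope(g(p,A[m1]));b=g(p,A[m2])[:,1]-134
        return np.r_[a/np.sqrt(len(a)),b/np.sqrt(len(b)+1)]
    p=least_squares(res,p,loss="soft_l1",x_scale=.01).x
print("grater",p.round(4),m1.sum(),m2.sum())
def w(x,y,z): c,s=np.cos(p[2]),np.sin(p[2]);return np.round([p[0]+(c*x-s*y)/1e3,p[1]+(s*x+c*y)/1e3,z/1e3],4)
q=W[200:330,95:190].reshape(-1,3);q=q[(q[:,2]>0.019)&(q[:,2]<0.03)]
r=cv2.minAreaRect((q[:,:2]*1000).astype(np.float32));print("pan rect",r,cv2.boxPoints(r).round(0).tolist())
q=W[275:320,105:178].reshape(-1,3);q=q[(q[:,2]>0.045)&(q[:,2]<0.07)];print("wedge",q.min(0),q.max(0))
cr=cv2.resize(T["im"][170:300,215:375][:,:,::-1],None,fx=4.6,fy=4.6,interpolation=cv2.INTER_CUBIC)
C=imaging.calibration("top");E=C["extrinsics"]
for n,P in dict(mouth=w(-30,-68,170),sw=w(-84,70,163),c1=w(-135,-145,0),c2=w(-135,145,0),hF=w(-35,134,182),hF2=w(-35,6,182)).items():
    k=E[:3,:3]@P+E[:3,3];u,v=C["cx"]-k[0]/k[2]*C["fx"],C["cy"]+k[1]/k[2]*C["fy"];print(n,P,u.round(1),v.round(1))
    cv2.circle(cr,(int((u-215)*4.6),int((v-170)*4.6)),4,(0,0,255),1)
cv2.imwrite("pics/crop1.png",cr)
E
python3 m.py
```

```text
top 98 0 0.2593610860139788
grip top 98 [ 0.4616 -0.0086  0.2487] 0.128 [0.139 0.99  0.   ] yaw -0.139
scene 2625 10 0.2537938462245283
grip scene 708 [ 0.4735 -0.0086  0.2462] 0.138 [ 0.146  0.989 -0.026] yaw -0.146
grater [ 0.5674  0.0524 -0.0425] 1755 2312
pan rect ((478.1398620605469, 397.8695068359375), (164.40858459472656, 265.7968444824219), 89.92660522460938) [[345.0, 316.0], [611.0, 315.0], [611.0, 480.0], [345.0, 480.0]]
wedge [0.36861445 0.33031021 0.04509478] [0.43448406 0.44695993 0.06616269]
mouth [ 0.5345 -0.0142  0.17  ] 321.0 225.4
sw [0.4864 0.1259 0.163 ] 252.1 250.8
c1 [ 0.4264 -0.0867  0.    ] 354.5 284.8
c2 [0.4387 0.203  0.    ] 228.4 281.8
hF [0.5381 0.1878 0.182 ] 220.0 224.5
hF2 [0.5327 0.0599 0.182 ] 283.8 225.9
```

View pics/crop1.png

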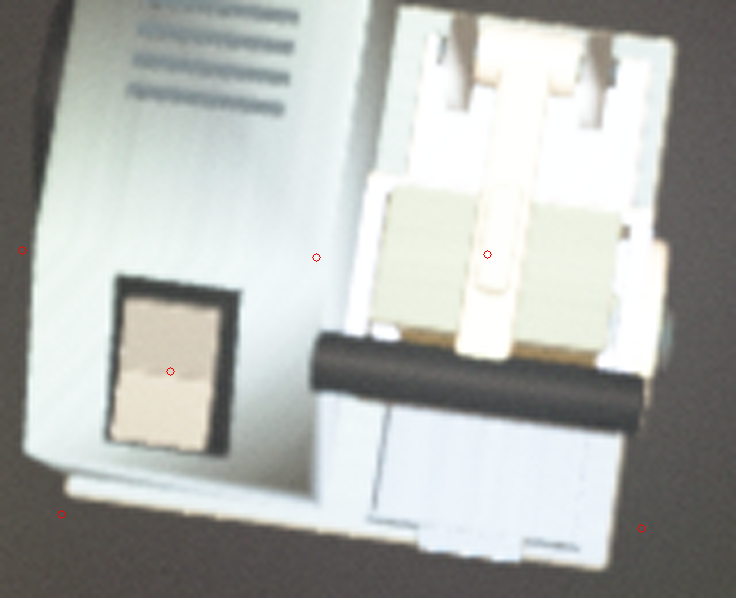

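The crop shows the pale heel with its brown rind under the press plate (around crop (480,330)), so this block is the one meant. The fitted yaw is off, because the red marks miss the base corners at crop (68,490) and (608,567). I'll refit on pixel features.

```bash
cat > fit.py <<'E'
from m import *
def proj(C,P):
    E=C["extrinsics"];k=P@E[:3,:3].T+E[:3,3];return np.c_[C["cx"]-k[:,0]/k[:,2]*C["fx"],C["cy"]+k[:,1]/k[:,2]*C["fy"]]
q0=.393;gx,gz=70-160*np.cos(q0),185+160*np.sin(q0)
M=np.array([[gx,0,gz],[gx,-136,gz],[-84,70,163],[-135,145,5],[-135,-145,5]])
U=np.array([[313,362],[643,402],[173,366],[66,492],[608,568]])/4.6+[215,170]
def wp(p,M): c,s=np.cos(p[2]),np.sin(p[2]);return np.c_[p[0]+(c*M[:,0]-s*M[:,1])/1e3,p[1]+(s*M[:,0]+c*M[:,1])/1e3,M[:,2]/1e3]
f=lambda p:(proj(C,wp(p,M))-U).ravel()
r=least_squares(f,[.56,.05,-.14],x_scale=.01,loss="soft_l1");P=r.x
print("FIT",P.round(4));print(f(P).reshape(-1,2).round(1))
q=g(P,A);m1=(abs(slope(q))<12)&(q[:,0]>-115)&(q[:,0]<-45)&(q[:,1]>20)&(q[:,1]<120)&((abs(q[:,1]-70)>27)|(abs(q[:,0]+84)>40))
print("slope resid mm",np.median(slope(q[m1])))
print(dict(zip(["grip","swaxis","swfront","mouth","gripYm40"],wp(P,np.array([[gx,-68,gz],[-84,70,163],[-84-22*.866,70,163-11+6],[-30,-68,170],[gx,-108,gz]])).round(4).tolist())))
E
python3 fit.py | sed -n '/FIT/,$p'
```

```text
FIT [ 0.5586  0.0432 -0.1689]
[[ 0.1 -2.4]
 [ 0.5 -0.3]
 [-0.7  0.7]
 [-3.8 -0.2]
 [ 3.4  2.3]]
slope resid mm -0.5508657335254776
{'grip': [0.4705, -0.0107, 0.2463], 'swaxis': [0.4875, 0.1264, 0.163], 'swfront': [0.4688, 0.1296, 0.158], 'mouth': [0.5176, -0.0188, 0.17], 'gripYm40': [0.4637, -0.0502, 0.2463]}
```

```bash
cat > plan.py <<'E'
from h import *
from scipy.spatial.transform import Slerp
YAW=-0.155; G0=np.array([.559,.0432])   # grater
def gw(x,y,z): c,s=np.cos(YAW),np.sin(YAW);return np.array([G0[0]+(c*x-s*y)/1e3,G0[1]+(s*x+c*y)/1e3,z/1e3])
def rot(tilt,yaw=YAW):   # tilt: tool z leans from down toward grater +x; tool y ~ grater +x, tool x = grater +y
    z=np.array([np.sin(tilt),0,-np.cos(tilt)]);x=np.array([0,1,0]);y=np.cross(z,x)
    return R.from_euler("z",yaw)*R.from_matrix(np.c_[x,y,z])
def pose(pt,tilt,ahead,yaw=YAW):  # point `ahead` mm in front of the TCP goes to pt
    r=rot(tilt,yaw);return pt-r.as_matrix()[:,2]*ahead/1e3,r
def cur():
    o=arm.get_obs();return o["position"],R.from_quat(o["ee_rot"])
def plan(wps,start=None):
    p,r=start or cur()
    for q,s in wps:
        n=max(1,int(np.ceil(max(np.linalg.norm(q-p)/.19,(r.inv()*s).magnitude()/.58))))
        sl=Slerp([0,1],R.concatenate([r,s]))
        a,b=p,r
        for i in range(1,n+1):
            c,d=p+(q-p)*i/n,sl(i/n)
            print(np.r_[b.inv().apply(c-a)*1e3].round(1),(b.inv()*d).as_rotvec().round(3),"->",c.round(3)); a,b=c,d
        p,r=q,s
E
python3 - <<'E'
from plan import *
n=np.array([-.5*np.cos(YAW),-.5*np.sin(YAW),.866])
f=np.array([.468,.1295,.166]); t=np.pi/6
print(gw(-84,70,163))
plan([pose(f+n*.04,t,25),pose(f+n*.005,t,25)])
E
```

```text
[0.48681364 0.12532874 0.163     ]
[-110.4 -103.5   11.2] [-0.151 -0.11   0.412] -> [0.33  0.418 0.244]
[-141.8  -52.5   13.3] [-0.151 -0.11   0.412] -> [0.383 0.276 0.233]
[-149.4    5.5   26. ] [-0.151 -0.11   0.412] -> [0.436 0.135 0.222]
[ 0.  0. 35.] [0. 0. 0.] -> [0.453 0.132 0.192]
```

arm_command:
  increments:
    - [[-37, -34, 4, -0.05, -0.037, 0.137, 0], [-74, -69, 7, -0.1, -0.073, 0.275, 0], [-110, -104, 11, -0.151, -0.11, 0.412, 0], [-110, -104, 11, -0.151, -0.11, 0.412, 0], [-110, -104, 11, -0.151, -0.11, 0.412, 0]]
  newtons: 30

```text
time_s: 0.52
position: [0.3276, 0.4125, 0.243]
ee_rot: [0.423, 0.902, 0.057, 0.07]
wrist_force: [-1.0, -0.1, -0.1]
grip_width: 0.0257
finger_force: 0.0
```

arm_command:
  increments:
    - [[-35, -13, 3, -0.038, -0.028, 0.103, 0], [-71, -26, 7, -0.075, -0.055, 0.206, 0], [-106, -39, 10, -0.113, -0.083, 0.309, 0], [-142, -53, 13, -0.151, -0.11, 0.412, 0], [-142, -53, 13, -0.151, -0.11, 0.412, 0]]

```text
time_s: 0.93
position: [0.3805, 0.2709, 0.2317]
ee_rot: [0.595, 0.784, 0.115, 0.137]
wrist_force: [-0.6, 0.3, -0.8]
grip_width: 0.0001
finger_force: 0.0
```

arm_command:
  increments:
    - [[-37, 1, 6, -0.038, -0.028, 0.103, 0], [-75, 3, 13, -0.075, -0.055, 0.206, 0], [-112, 4, 19, -0.113, -0.083, 0.309, 0], [-149, 5, 26, -0.151, -0.11, 0.412, 0], [-149, 5, 26, -0.151, -0.11, 0.412, 0]]

```text
time_s: 1.35
position: [0.4345, 0.1308, 0.2214]
ee_rot: [0.736, 0.625, 0.168, 0.197]
wrist_force: [-0.6, 0.6, -1.1]
grip_width: 0.0002
finger_force: 0.0
```

```bash
cat > see.py <<'E'
from h import *
import sys
n,f,u0,u1,v0,v1=sys.argv[1],sys.argv[2],*map(int,sys.argv[3:7])
im,W=cloud(n);np.savez(n+".npz",im=im,W=W)
k=min(800/(u1-u0),600/(v1-v0));cv2.imwrite(f"pics/{f}.png",cv2.resize(im[v0:v1,u0:u1,::-1],None,fx=k,fy=k,interpolation=cv2.INTER_CUBIC));print("scale",k)
E
python3 - <<'E'
from plan import *
n=np.array([-.5*np.cos(YAW),-.5*np.sin(YAW),.866])
f=np.array([.468,.1295,.166]); t=np.pi/6
o=arm.get_obs();print(o["time_s"],o["joints"].round(2),o["position"].round(4),o["grip_width"])
plan([pose(f+n*.04,t,25),pose(f+n*.005,t,25)])
E
python3 see.py scene s1 200 440 120 300
```

```text
1.35 [ 0.27 -0.29 -0.77  0.61 -0.21  1.96] [0.4345 0.1308 0.2214] 0.0002490013505510381
[ 3.9  1.1 -0.4] [ 0.     0.004 -0.007] -> [0.436 0.135 0.222]
[ 0.  0. 35.] [0. 0. 0.] -> [0.453 0.132 0.192]
scale 3.3333333333333335
```

View pics/s1.png

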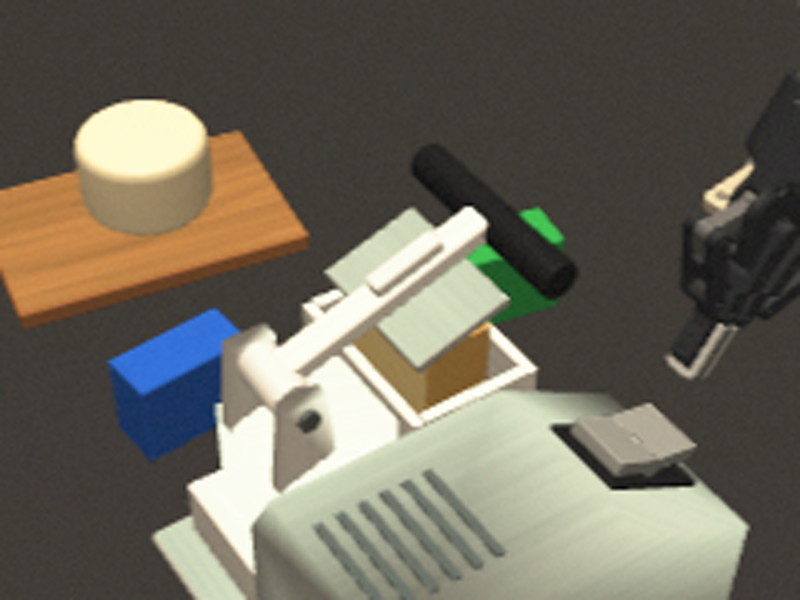

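The view shows the closed fingertips (690,370) in front of and above the switch at (635,435), which has its front half out. The plate is tilted on the heel (420,290). Next I press along the panel normal.

arm_command:
  increments:
    - [[2, 1, 12, 0, 0, 0, 0], [4, 1, 24, 0, 0, 0, 0], [4, 1, 33, 0, 0, 0, 0], [4, 1, 35, 0, 0, 0, 0], [4, 1, 36, 0, 0, 0, 0]]

```text
time_s: 1.82
position: [0.454, 0.1366, 0.1916]
ee_rot: [0.733, 0.629, 0.169, 0.196]
wrist_force: [-0.0, 0.2, -0.3]
grip_width: 0.0002
finger_force: 0.0
```

arm_command:
  increments:
    - [[0, 0, 2, 0, 0, 0, 0], [0, 0, 4, 0, 0, 0, 0], [0, 0, 6, 0, 0, 0, 0], [0, 0, 7, 0, 0, 0, 0], [0, 0, 8, 0, 0, 0, 0]]

```text
time_s: 2.23
position: [0.4585, 0.1355, 0.1859]
ee_rot: [0.733, 0.628, 0.17, 0.197]
wrist_force: [0.2, -0.7, -0.3]
grip_width: -0.0001
finger_force: 0.0
```

arm_command:
  increments:
    - [[0, 0, 1, 0, 0, 0, 0], [0, 0, 2, 0, 0, 0, 0], [0, 0, 3, 0, 0, 0, 0], [0, 0, 4, 0, 0, 0, 0], [0, 0, 4, 0, 0, 0, 0]]

```text
time_s: 2.65
position: [0.4599, 0.1352, 0.184]
ee_rot: [0.733, 0.628, 0.17, 0.197]
wrist_force: [-19.6, 0.8, 20.6]
grip_width: 0.0002
finger_force: 14.0
```

arm_command:
  increments:
    - [[0, 0, 1, 0, 0, 0, 0], [0, 0, 2, 0, 0, 0, 0], [0, 0, 3, 0, 0, 0, 0], [0, 0, 3, 0, 0, 0, 0], [0, 0, 3, 0, 0, 0, 0]]

```text
time_s: 3.07
position: [0.4603, 0.1352, 0.1837]
ee_rot: [0.733, 0.629, 0.17, 0.197]
wrist_force: [-45.4, 0.5, 50.1]
grip_width: 0.0001
finger_force: 33.0
```

arm_command:
  increments:
    - [[0, 0, -8, 0, 0, 0, 0], [0, 0, -20, 0, 0, 0, 0], [0, 0, -35, 0, 0, 0, 0], [0, 0, -50, 0, 0, 0, 0], [0, 0, -50, 0, 0, 0, 0]]

```text
time_s: 3.48
position: [0.4379, 0.1391, 0.2256]
ee_rot: [0.733, 0.628, 0.172, 0.197]
wrist_force: [0.5, -0.2, 0.1]
grip_width: -0.0001
finger_force: 0.0
```

```bash
python3 see.py scene s2 340 440 215 290
```

```text
scale 8.0
```

View pics/s2.png

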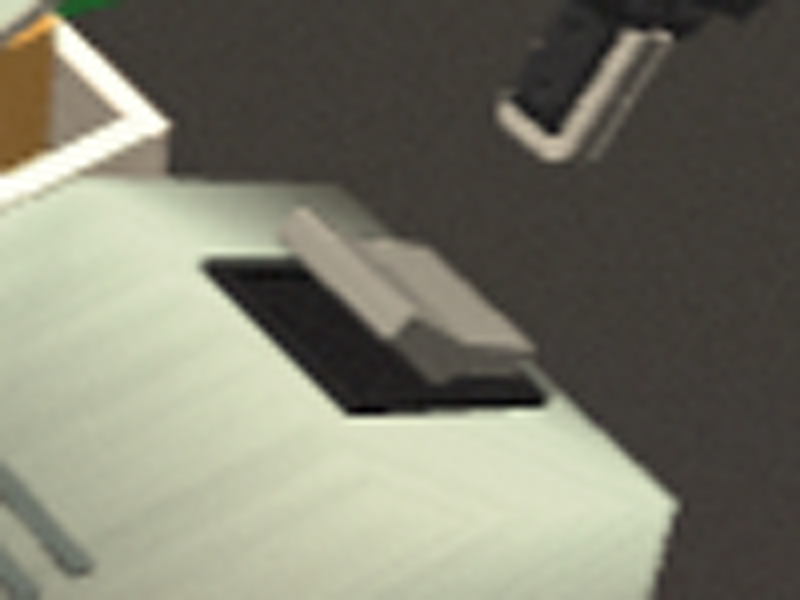

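The rocker's rear half now stands out (340,270) and its front half is in, so the switch is off. Next I cage the cross grip on its free -y side, approaching at 45 degrees.

```bash
cat >> plan.py <<'E'
def grip(q,tilt,ahead=8,y=-108): return pose(gw(70-160*np.cos(q),y,185+160*np.sin(q)),tilt,ahead)
E
python3 - <<'E'
from plan import *
t=np.pi/4
print(gw(-77.8,-68,246),gw(-77.8,-108,246))
print("to hover,in"); plan([grip(.393,t,85),grip(.393,t)])
E
```

```text
[ 0.47163486 -0.01197401  0.246     ] [ 0.46545965 -0.05149447  0.246     ]
to hover,in
[-91.8  19.2 -36.6] [-0.129 -0.002 -0.001] -> [0.422 0.048 0.265]
[-91.9  23.7 -33.7] [-0.129 -0.002 -0.001] -> [ 0.406 -0.042  0.306]
[ 0.  0. 77.] [0. 0. 0.] -> [ 0.46  -0.051  0.252]
```

arm_command:
  increments:
    - [[-20, 5, -20, -0.04, 0, 0, 0.3], [-45, 10, -37, -0.08, 0, 0, 0.7], [-70, 15, -37, -0.129, 0, 0, 0.7], [-92, 19, -37, -0.129, 0, 0, 0.7], [-92, 19, -37, -0.129, 0, 0, 0.7]]

```text
time_s: 3.95
position: [0.42, 0.0445, 0.2632]
ee_rot: [0.721, 0.614, 0.208, 0.244]
wrist_force: [0.4, 0.1, 0.1]
grip_width: 0.0591
finger_force: 0.0
```

arm_command:
  increments:
    - [[-30, 8, -11, -0.04, 0, 0, 0.7], [-60, 16, -22, -0.08, 0, 0, 0.7], [-92, 24, -34, -0.129, 0, 0, 0.7], [-92, 24, -34, -0.129, 0, 0, 0.7], [-92, 24, -34, -0.129, 0, 0, 0.7]]

```text
time_s: 4.37
position: [0.4047, -0.0463, 0.3056]
ee_rot: [0.705, 0.598, 0.248, 0.29]
wrist_force: [0.4, 0.6, -0.6]
grip_width: 0.0597
finger_force: 0.0
```

```bash
python3 - <<'E'
from plan import *
print(arm.get_obs()["joints"].round(2));plan([grip(.393,np.pi/4)])
E
python3 see.py scene s3 290 450 110 230
```

```text
[-0.37 -0.68 -0.89  0.58  0.15  1.42]
[ 4.6  1.2 76.9] [-0.002  0.004 -0.007] -> [ 0.46  -0.051  0.252]
scale 5.0
```

View pics/s3.png

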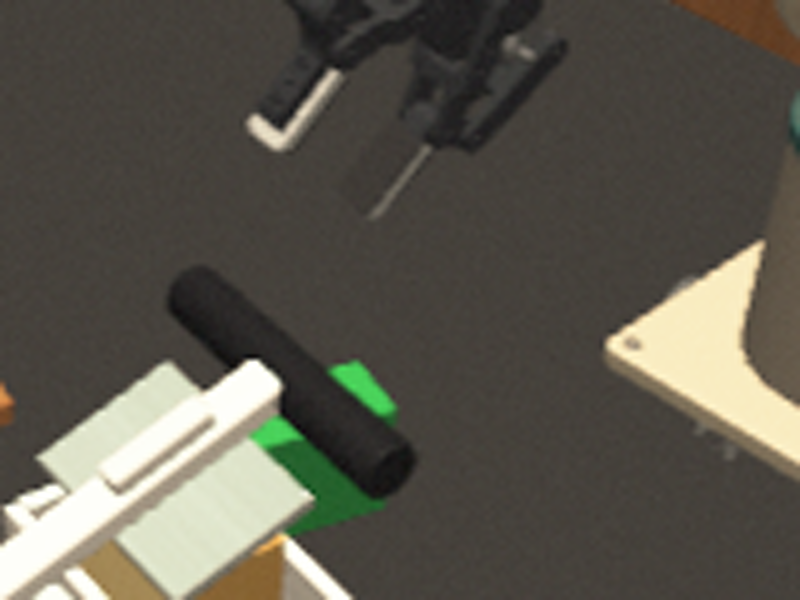

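The open fingers (270,130)/(375,215) point at the free half of the grip near (220,310), well aligned. I go in and cage it.

arm_command:
  increments:
    - [[4, 1, 25, 0, 0, 0, 0.7], [4, 1, 45, 0, 0, 0, 0.7], [4, 1, 62, 0, 0, 0, 0.7], [4, 1, 74, 0, 0, 0, 0.7], [4, 1, 77, 0, 0, 0, 0.7]]

```text
time_s: 4.83
position: [0.4599, -0.0439, 0.2477]
ee_rot: [0.702, 0.604, 0.248, 0.285]
wrist_force: [-0.4, 0.6, -0.7]
grip_width: 0.06
finger_force: 0.0
```

arm_command:
  increments:
    - [[0, 0, 0, 0, 0, 0, 0.5], [0, 0, 0, 0, 0, 0, 0.25], [0, 0, 0, 0, 0, 0, 0.25], [0, 0, 0, 0, 0, 0, 0.25], [0, 0, 0, 0, 0, 0, 0.25]]
  newtons: 20

```text
time_s: 5.25
position: [0.4586, -0.0457, 0.2502]
ee_rot: [0.702, 0.602, 0.249, 0.287]
wrist_force: [-3.3, 4.9, -1.3]
grip_width: 0.0253
finger_force: 20.4
```

```bash
cat >> plan.py <<'E'
def rows(poses,start):   # print rows relative to start
    p,r=start
    for q,s in poses: print(np.r_[r.inv().apply(q-p)*1e3].round(0),(r.inv()*s).as_rotvec().round(2))
    print()
def arc(qs,ts,n,**k):    # calls between successive q, n rows of motion each
    for a,b,c,d in zip(qs,qs[1:],ts,ts[1:]):
        rows([grip(a+(b-a)*i/n,c+(d-c)*i/n,**k) for i in range(1,n+1)],grip(a,c,**k))
E
python3 - <<'E'
from plan import *
arc([.393,.8,1.2,1.6,1.95],np.radians([45,33,21,10,0]),5)
E
```

```text
[ 0. 13. -4.] [ 0.04  0.   -0.  ]
[-0. 25. -8.] [0.08 0.   0.  ]
[ -0.  39. -10.] [ 0.13  0.   -0.  ]
[ -0.  52. -12.] [0.17 0.   0.  ]
[ -0.  65. -12.] [0.21 0.   0.  ]

[ 0. 13. -2.] [ 0.04 -0.    0.  ]
[ 0. 26. -3.] [ 0.08 -0.    0.  ]
[ 0. 39. -3.] [ 0.13 -0.    0.  ]
[ 0. 52. -2.] [ 0.17 -0.    0.  ]
[-0. 65.  1.] [ 0.21 -0.   -0.  ]

[-0. 13.  0.] [0.04 0.   0.  ]
[-0. 26.  2.] [0.08 0.   0.  ]
[ 0. 39.  4.] [0.12 0.   0.  ]
[-0. 52.  8.] [0.15 0.   0.  ]
[-0. 64. 13.] [0.19 0.   0.  ]

[ 0. 11.  3.] [0.03 0.   0.  ]
[-0. 22.  6.] [0.07 0.   0.  ]
[ 0. 33. 10.] [ 0.1 -0.   0. ]
[ 0. 43. 15.] [ 0.14 -0.    0.  ]
[-0. 53. 21.] [0.17 0.   0.  ]
```

arm_command:
  increments:
    - [[0, 13, -4, 0.04, 0, 0, 0.25], [0, 25, -8, 0.08, 0, 0, 0.25], [0, 39, -10, 0.13, 0, 0, 0.25], [0, 52, -12, 0.17, 0, 0, 0.25], [0, 65, -12, 0.21, 0, 0, 0.25]]

```text
time_s: 5.67
position: [0.4951, -0.0517, 0.3054]
ee_rot: [0.729, 0.625, 0.183, 0.211]
wrist_force: [-10.8, 5.4, 5.7]
grip_width: 0.025
finger_force: 25.0
```

arm_command:
  increments:
    - [[0, 13, -2, 0.04, 0, 0, 0.25], [0, 26, -3, 0.08, 0, 0, 0.25], [0, 39, -3, 0.13, 0, 0, 0.25], [0, 52, -2, 0.17, 0, 0, 0.25], [0, 65, 1, 0.21, 0, 0, 0.25]]

```text
time_s: 6.08
position: [0.5515, -0.0609, 0.342]
ee_rot: [0.747, 0.64, 0.118, 0.135]
wrist_force: [-2.6, 3.0, 1.0]
grip_width: 0.0255
finger_force: 24.1
```

Following nicely, so I continue over the top.

arm_command:
  increments:
    - [[0, 13, 0, 0.04, 0, 0, 0.25], [0, 26, 2, 0.08, 0, 0, 0.25], [0, 39, 4, 0.12, 0, 0, 0.25], [0, 52, 8, 0.15, 0, 0, 0.25], [0, 64, 13, 0.19, 0, 0, 0.25]]

```text
time_s: 6.5
position: [0.6158, -0.0712, 0.3525]
ee_rot: [0.757, 0.648, 0.057, 0.065]
wrist_force: [-2.2, 3.5, 2.2]
grip_width: 0.025
finger_force: 24.6
```

arm_command:
  increments:
    - [[0, 11, 3, 0.03, 0, 0, 0.25], [0, 22, 6, 0.07, 0, 0, 0.25], [0, 33, 10, 0.1, 0, 0, 0.25], [0, 43, 15, 0.14, 0, 0, 0.25], [0, 53, 21, 0.17, 0, 0, 0.25]]

```text
time_s: 6.92
position: [0.6718, -0.08, 0.341]
ee_rot: [0.759, 0.651, 0.002, 0.001]
wrist_force: [0.2, 2.1, 1.5]
grip_width: 0.0253
finger_force: 24.1
```

arm_command:
  increments:
    - [[0, 0, 0, 0, 0, 0, 0.4], [0, 0, 0, 0, 0, 0, 0.6], [0, 0, 0, 0, 0, 0, 0.7], [0, 0, 0, 0, 0, 0, 0.7], [0, 0, 0, 0, 0, 0, 0.7]]

```text
time_s: 7.33
position: [0.6699, -0.0803, 0.3402]
ee_rot: [0.76, 0.65, 0.002, 0.001]
wrist_force: [-0.5, -0.5, 0.2]
grip_width: 0.0598
finger_force: 0.0
```

arm_command:
  increments:
    - [[0, 0, -25, 0, 0, 0, 0.7], [0, 0, -55, 0, 0, 0, 0.7], [0, -10, -80, 0, 0, 0, 0.7], [0, -45, -80, 0, 0, 0, 0.7], [0, -80, -80, 0, 0, 0, 0.7]]

```text
time_s: 7.75
position: [0.5916, -0.0684, 0.4214]
ee_rot: [0.76, 0.65, 0.003, 0.003]
wrist_force: [-0.5, 0.3, 0.2]
grip_width: 0.0597
finger_force: 0.0
```

arm_command:
  increments:
    - [[0, -40, 0, 0, 0, 0, 0.7], [0, -80, 0, 0, 0, 0, 0.7], [0, -120, 0, 0, 0, 0, 0.7], [0, -160, 0, 0, 0, 0, 0.7], [0, -190, 0, 0, 0, 0, 0.7]]

```text
time_s: 8.17
position: [0.3997, -0.0381, 0.4189]
ee_rot: [0.759, 0.651, 0.002, 0.001]
wrist_force: [0.2, 0.7, 0.2]
grip_width: 0.0595
finger_force: 0.0
```

```bash
python3 see.py top t2 215 375 140 300; cp top.npz topA.npz; python3 - <<'E'
from plan import *
T=np.load("top.npz");W=T["W"];im=T["im"].astype(int)
q=W[140:300,215:400].reshape(-1,3)
o=arm.get_obs();print(o["position"])
m=(q[:,2]>.193)&(q[:,2]<.205);q=q[m]
c,s=np.cos(YAW),np.sin(YAW);d=q[:,:2]-G0;g=np.c_[d@[c,s],d@[-s,c]]*1000
k=(abs(g[:,0]+30)<60)&(abs(g[:,1]+68)<75);g=g[k];q=q[k]
r=cv2.minAreaRect((q[:,:2]*1000).astype(np.float32));print(len(g),r,cv2.boxPoints(r).round(0).tolist(),g.min(0),g.max(0))
E
```

```text
scale 3.75
[ 0.39518648 -0.03692329  0.41950841]Traceback (most recent call last):
  File "<stdin>", line 8, in <module>
    return umr_minimum(a, axis, None, out, keepdims, initial, where)
ValueError: zero-size array to reduction operation minimum which has no identity
```

View pics/t2.png

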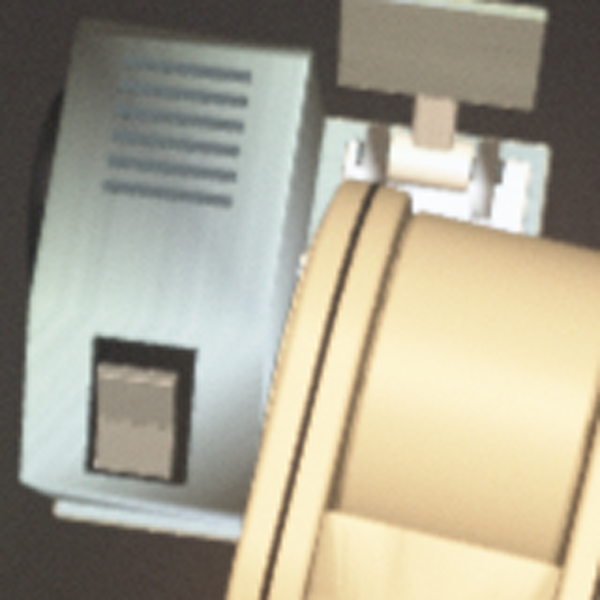

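The press arm is up and back on its stop (the plate shows at (440,55)), and the switch is off. My wrist hides the mouth, so I step aside for one look.

arm_command:
  increments:
    - [[-40, 0, 0, 0, 0, 0, 0.7], [-80, 0, 0, 0, 0, 0, 0.7], [-120, 0, 0, 0, 0, 0, 0.7], [-160, 0, 0, 0, 0, 0, 0.7], [-190, 0, 0, 0, 0, 0, 0.7]]

```text
time_s: 8.63
position: [0.3732, -0.2288, 0.4186]
ee_rot: [0.76, 0.65, 0.001, 0.002]
wrist_force: [0.6, 0.2, 0.6]
grip_width: 0.0598
finger_force: 0.0
```

```bash
cat > heel.py <<'E'
from plan import *
o=arm.get_obs();print(o["position"],o["joints"].round(2))
for n in("top","scene"):
    W=np.load(n+".npz")["W"]; q=W.reshape(-1,3)
    c,s=np.cos(YAW),np.sin(YAW);d=q[:,:2]-G0;g=np.c_[d@[c,s],d@[-s,c]]*1000
    for nm,lo,hi in(("heel",.193,.206),("rim",.164,.173)):
        k=(q[:,2]>lo)&(q[:,2]<hi)&(abs(g[:,0]+30)<52)&(abs(g[:,1]+68)<70)
        if k.sum()<20: print(n,nm,k.sum());continue
        r=cv2.minAreaRect((q[k,:2]*1000).astype(np.float32))
        print(n,nm,k.sum(),np.round(r[0],1),np.round(r[1],1),round(r[2],1),"g",np.percentile(g[k],[1,99],axis=0).round(0).tolist(),"z",np.median(q[k,2]).round(4))
E
python3 see.py scene s4 230 400 110 240; python3 see.py top t3 215 375 140 300; python3 heel.py
```

```text
scale 4.615384615384615
scale 3.75
[ 0.37339108 -0.2301415   0.41802308] [-0.7  -0.1  -0.11  1.56  0.    1.03]
top heel 1030 [516.6 -19.4] [90.3 44.6] 81.3 g [[-54.0, -113.0], [-11.0, -24.0]] z 0.2001
top rim 795 [518.4 -16.8] [126.1  90.3] 80.9 g [[-76.0, -128.0], [14.0, -3.0]] z 0.1697
scene heel 728 [517.2 -18.1] [91.6 45.2] 80.6 g [[-54.0, -110.0], [-10.0, -23.0]] z 0.1989
scene rim 636 [518.6 -16.8] [129.4  91.3] 80.9 g [[-75.0, -128.0], [14.0, -2.0]] z 0.1688
```

View pics/t3.png

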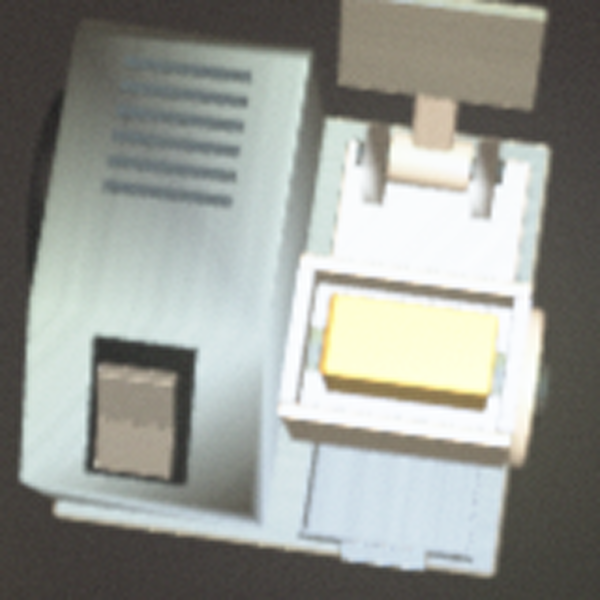

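The mouth holds the pale yellow heel at crop (410,350), measured at (0.517, -0.0185) with its top at z 0.200. I plan the pickup.

```bash
python3 - <<'E'
from plan import *
h=np.array([.517,-.0185,0]);r=rot(0,-.158)
up=lambda z:(h+[0,0,z],r)
plan([up(.32),up(.201)])
print("lift+pan");P=np.array([.548,.398,0]);rp=rot(0,0)
plan([up(.33),(P+[0,0,.33],rp),(P+[0,0,.14],rp)],start=up(.201))
E
```

```text
[115.9  53.9  49.2] [ 0.002  0.    -0.001] -> [ 0.445 -0.124  0.369]
[115.9  54.1  49.1] [ 0.002  0.    -0.001] -> [ 0.517 -0.018  0.32 ]
[  0.   0. 119.] [0. 0. 0.] -> [ 0.517 -0.018  0.201]
lift+pan
[   0.    0. -129.] [0. 0. 0.] -> [ 0.517 -0.018  0.33 ]
[138.7 -11.6   0. ] [ 0.     0.    -0.053] -> [0.527 0.12  0.33 ]
[139.2  -4.3   0. ] [ 0.     0.    -0.053] -> [0.538 0.259 0.33 ]
[139.2   3.    0. ] [ 0.     0.    -0.053] -> [0.548 0.398 0.33 ]
[  0.   0. 190.] [0. 0. 0.] -> [0.548 0.398 0.14 ]
```

arm_command:
  increments:
    - [[29, 13, 12, 0, 0, 0, 0.82], [58, 27, 24, 0, 0, 0, 0.82], [87, 40, 37, 0, 0, 0, 0.82], [116, 54, 49, 0, 0, 0, 0.82], [116, 54, 49, 0, 0, 0, 0.82]]

```text
time_s: 9.15
position: [0.4461, -0.1155, 0.3672]
ee_rot: [0.758, 0.653, 0.002, -0.002]
wrist_force: [-1.4, 0.6, 0.4]
grip_width: 0.0699
finger_force: 0.0
```

arm_command:
  increments:
    - [[29, 13, 12, 0, 0, 0, 0.82], [58, 27, 24, 0, 0, 0, 0.82], [87, 40, 37, 0, 0, 0, 0.82], [116, 54, 49, 0, 0, 0, 0.82], [116, 54, 49, 0, 0, 0, 0.82]]

```text
time_s: 9.57
position: [0.5175, -0.0097, 0.3186]
ee_rot: [0.758, 0.652, 0.002, -0.001]
wrist_force: [-0.3, -0.2, 0.7]
grip_width: 0.0704
finger_force: 0.0
```

```bash
python3 - <<'E'
from plan import *
h=np.array([.517,-.0185,.201]);plan([(h,rot(0,-.158))])
E
```

```text
[ -9.3   0.7 117.6] [ 0.001 -0.004  0.009] -> [ 0.517 -0.018  0.201]
```

arm_command:
  increments:
    - [[-5, 0, 25, 0, 0, 0, 0.82], [-8, 0, 50, 0, 0, 0, 0.82], [-8, 0, 75, 0, 0, 0, 0.82], [-8, 0, 90, 0, 0, 0, 0.82], [-8, 0, 90, 0, 0, 0, 0.82]]

```text
time_s: 9.98
position: [0.5128, -0.0211, 0.2276]
ee_rot: [0.759, 0.651, -0.001, -0.002]
wrist_force: [-1.1, 0.6, -0.7]
grip_width: 0.0703
finger_force: 0.0
```

```bash
python3 - <<'E'
from plan import *
print(arm.get_obs()["wrist_force"])
h=np.array([.517,-.0185,.201]);plan([(h,rot(0,-.158))])
E
```

```text
[-1.09362168  0.57315173 -0.67115463]
[ 3.2  3.9 26.6] [-0.004 -0.002  0.004] -> [ 0.517 -0.018  0.201]
```

arm_command:
  increments:
    - [[2, 2, 8, 0, 0, 0, 0.82], [3, 4, 16, 0, 0, 0, 0.82], [3, 4, 24, 0, 0, 0, 0.82], [3, 4, 26, 0, 0, 0, 0.82], [3, 4, 26, 0, 0, 0, 0.82]]

```text
time_s: 10.4
position: [0.5201, -0.0191, 0.2044]
ee_rot: [0.759, 0.651, 0.001, -0.0]
wrist_force: [-0.9, -0.6, 0.1]
grip_width: 0.0698
finger_force: 0.0
```

arm_command:
  increments:
    - [[0, 0, 0, 0, 0, 0, 0.6], [0, 0, 0, 0, 0, 0, 0.4], [0, 0, 0, 0, 0, 0, 0.4], [0, 0, 0, 0, 0, 0, 0.4], [0, 0, 0, 0, 0, 0, 0.4]]
  newtons: 45

```text
time_s: 10.82
position: [0.5202, -0.0192, 0.2056]
ee_rot: [0.76, 0.65, 0.001, 0.0]
wrist_force: [-3.1, 0.8, 5.8]
grip_width: 0.0435
finger_force: 45.7
```

arm_command:
  increments:
    - [[0, 0, -15, 0, 0, 0, 0.4], [0, 0, -40, 0, 0, 0, 0.4], [0, 0, -70, 0, 0, 0, 0.4], [0, 0, -100, 0, 0, 0, 0.4], [0, 0, -125, 0, 0, 0, 0.4]]

```text
time_s: 11.23
position: [0.5204, -0.0194, 0.3312]
ee_rot: [0.759, 0.651, 0.002, 0.001]
wrist_force: [0.3, -0.4, -1.2]
grip_width: 0.0436
finger_force: 46.5
```

arm_command:
  increments:
    - [[20, -2, 0, 0, 0, 0, 0.4], [50, -4, 0, 0, 0, -0.01, 0.4], [80, -7, 0, 0, 0, -0.03, 0.4], [110, -9, 0, 0, 0, -0.04, 0.4], [139, -12, 0, 0, 0, -0.053, 0.4]]

```text
time_s: 11.65
position: [0.5297, 0.1211, 0.3294]
ee_rot: [0.742, 0.67, 0.002, 0.0]
wrist_force: [0.1, 0.3, -1.7]
grip_width: 0.0434
finger_force: 46.5
```

arm_command:
  increments:
    - [[30, -1, 0, 0, 0, -0.01, 0.4], [60, -2, 0, 0, 0, -0.02, 0.4], [90, -3, 0, 0, 0, -0.03, 0.4], [120, -4, 0, 0, 0, -0.04, 0.4], [139, -4, 0, 0, 0, -0.053, 0.4]]

```text
time_s: 12.07
position: [0.5395, 0.2613, 0.3293]
ee_rot: [0.723, 0.691, 0.002, -0.0]
wrist_force: [0.6, -0.1, -1.4]
grip_width: 0.0431
finger_force: 46.5
```

arm_command:
  increments:
    - [[30, 1, 0, 0, 0, -0.01, 0.4], [60, 1, 0, 0, 0, -0.02, 0.4], [90, 2, 0, 0, 0, -0.03, 0.4], [120, 3, 0, 0, 0, -0.04, 0.4], [136, 3, 0, 0, 0, -0.053, 0.4]]

```text
time_s: 12.48
position: [0.5492, 0.3975, 0.329]
ee_rot: [0.705, 0.71, 0.002, -0.0]
wrist_force: [-0.2, -0.5, -2.1]
grip_width: 0.0434
finger_force: 46.5
```

```bash
python3 see.py scene s5 340 600 200 395; python3 - <<'E'
from plan import *
P=np.array([.548,.398,.14]);plan([(P,rot(0,0))])
# pan, refined with scene+last top
W=np.load("top.npz")["W"];q=W[200:330,95:190].reshape(-1,3);q=q[(q[:,2]>0.02)&(q[:,2]<0.029)]
r=cv2.minAreaRect((q[:,:2]*1000).astype(np.float32));print(r)
print(arm.get_obs()["joints"].round(2),arm.get_obs()["finger_force"])
E
```

```text
scale 3.076923076923077
[ -2.2  -1.6 188.6] [ 0.002 -0.005  0.009] -> [0.548 0.398 0.14 ]
((478.156982421875, 397.8946838378906), (164.0882568359375, 265.6466979980469), 89.77384948730469)
[0.53 0.35 0.22 1.44 0.   2.09] 46.46662127925083
```

View pics/s5.png

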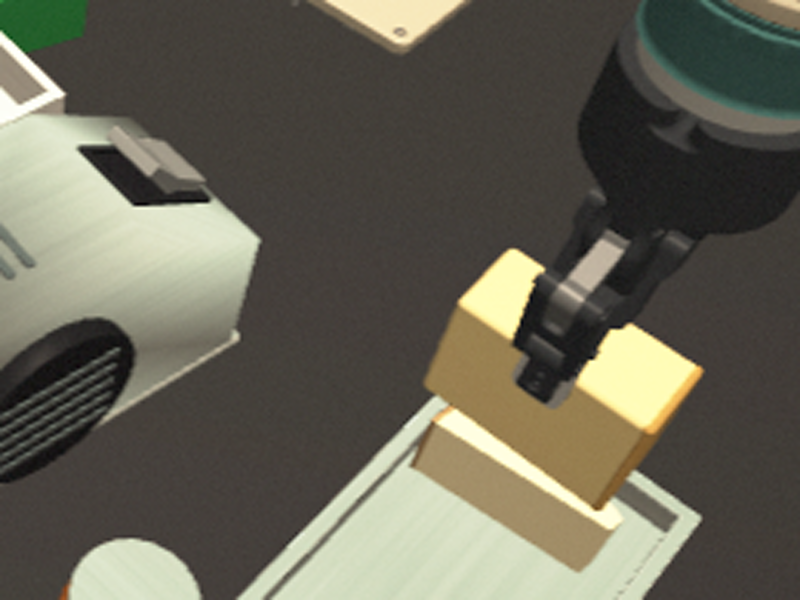

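The heel hangs level in the gripper (560,380), above the empty half of the pan. I lower it.

arm_command:
  increments:
    - [[0, 0, 30, 0, 0, 0, 0.4], [0, 0, 70, 0, 0, 0, 0.4], [0, 0, 110, 0, 0, 0, 0.4], [-1, 0, 150, 0, 0, 0, 0.4], [-1, 0, 180, 0, 0, 0, 0.4]]

```text
time_s: 12.95
position: [0.5479, 0.3922, 0.1459]
ee_rot: [0.705, 0.709, -0.001, -0.0]
wrist_force: [-0.2, -0.2, -2.2]
grip_width: 0.0435
finger_force: 46.4
```

arm_command:
  increments:
    - [[0, 0, 20, 0, 0, 0, 0.4], [0, 0, 38, 0, 0, 0, 0.4], [0, 0, 52, 0, 0, 0, 0.4], [0, 0, 60, 0, 0, 0, 0.4], [0, 0, 60, 0, 0, 0, 0.4]]

```text
time_s: 13.37
position: [0.5481, 0.3924, 0.0874]
ee_rot: [0.706, 0.709, -0.001, -0.0]
wrist_force: [-1.1, 0.2, -2.1]
grip_width: 0.0432
finger_force: 46.4
```

arm_command:
  increments:
    - [[0, 0, 2, 0, 0, 0, 0.4], [0, 0, 4, 0, 0, 0, 0.4], [0, 0, 6, 0, 0, 0, 0.4], [0, 0, 7, 0, 0, 0, 0.4], [0, 0, 7, 0, 0, 0, 0.4]]

```text
time_s: 13.78
position: [0.5501, 0.3938, 0.0841]
ee_rot: [0.705, 0.709, 0.002, 0.001]
wrist_force: [0.4, -0.7, -2.1]
grip_width: 0.043
finger_force: 46.5
```

arm_command:
  increments:
    - [[0, 0, 1, 0, 0, 0, 0.4], [0, 0, 1, 0, 0, 0, 0.4], [0, 0, 2, 0, 0, 0, 0.4], [0, 0, 2, 0, 0, 0, 0.4], [0, 0, 2, 0, 0, 0, 0.4]]

```text
time_s: 14.2
position: [0.5498, 0.3936, 0.0815]
ee_rot: [0.705, 0.709, 0.001, 0.0]
wrist_force: [-0.2, 0.8, -2.2]
grip_width: 0.0431
finger_force: 46.5
```

arm_command:
  increments:
    - [[0, 0, 1, 0, 0, 0, 0.4], [0, 0, 1, 0, 0, 0, 0.4], [0, 0, 2, 0, 0, 0, 0.4], [0, 0, 2, 0, 0, 0, 0.4], [0, 0, 2, 0, 0, 0, 0.4]]

```text
time_s: 14.62
position: [0.5498, 0.3936, 0.0794]
ee_rot: [0.705, 0.709, 0.001, 0.0]
wrist_force: [-0.4, 0.9, -2.4]
grip_width: 0.0435
finger_force: 46.5
```

arm_command:
  increments:
    - [[0, 0, 0, 0, 0, 0, 0.4], [0, 0, 1, 0, 0, 0, 0.4], [0, 0, 1, 0, 0, 0, 0.4], [0, 0, 1, 0, 0, 0, 0.4], [0, 0, 1, 0, 0, 0, 0.4]]

```text
time_s: 15.03
position: [0.55, 0.3937, 0.0787]
ee_rot: [0.705, 0.709, 0.002, 0.0]
wrist_force: [1.0, 1.8, -1.8]
grip_width: 0.0432
finger_force: 46.5
```

arm_command:
  increments:
    - [[0, 0, 0, 0, 0, 0, 0.4], [0, 0, 1, 0, 0, 0, 0.4], [0, 0, 1, 0, 0, 0, 0.4], [0, 0, 1, 0, 0, 0, 0.4], [0, 0, 1, 0, 0, 0, 0.4]]

```text
time_s: 15.45
position: [0.55, 0.3938, 0.0786]
ee_rot: [0.705, 0.709, 0.002, 0.001]
wrist_force: [-1.9, -1.6, 6.5]
grip_width: 0.0433
finger_force: 47.2
```

arm_command:
  increments:
    - [[0, 0, 0, 0, 0, 0, 0.4], [0, 0, 1, 0, 0, 0, 0.4], [0, 0, 1, 0, 0, 0, 0.4], [0, 0, 1, 0, 0, 0, 0.4], [0, 0, 1, 0, 0, 0, 0.4]]

```text
time_s: 15.87
position: [0.55, 0.3938, 0.0786]
ee_rot: [0.705, 0.709, 0.002, 0.001]
wrist_force: [-3.4, -1.7, 9.7]
grip_width: 0.0434
finger_force: 47.6
```

Contact with the pan bottom. I release and lift clear.

arm_command:
  increments:
    - [[0, 0, -1, 0, 0, 0, 0.45], [0, 0, -1, 0, 0, 0, 0.55], [0, 0, -1, 0, 0, 0, 0.65], [0, 0, -1, 0, 0, 0, 0.75], [0, 0, -1, 0, 0, 0, 0.75]]

```text
time_s: 16.28
position: [0.5499, 0.3936, 0.0771]
ee_rot: [0.705, 0.709, 0.001, 0.0]
wrist_force: [-0.4, -0.3, 0.6]
grip_width: 0.064
finger_force: 0.0
```

arm_command:
  increments:
    - [[0, 0, -15, 0, 0, 0, 0.75], [0, 0, -50, 0, 0, 0, 0.75], [0, 0, -90, 0, 0, 0, 0.75], [0, 0, -130, 0, 0, 0, 0.75], [0, 0, -170, 0, 0, 0, 0.75]]

```text
time_s: 16.7
position: [0.5491, 0.3931, 0.2488]
ee_rot: [0.705, 0.709, 0.001, 0.0]
wrist_force: [0.3, 0.1, 0.6]
grip_width: 0.064
finger_force: 0.0
```

```bash
python3 - <<'E'
from plan import *
print("via + approach")
q=2.0;s=cur()
a=(np.array([.45,.2,.44]),rot(0,YAW/2))
b=pose(gw(70-160*np.cos(q),-108,440),0,8); a2=(np.array([.46,-.05,.44]),rot(0))
plan([a,a2,b,grip(q,0)],start=s)
E
```

```text
via + approach
[-96.2 -49.8 -95.8] [ 0.001 -0.001  0.041] -> [0.5   0.297 0.344]
[-98.3 -45.9 -95.7] [ 0.001 -0.001  0.041] -> [0.45 0.2  0.44]
[-124.2   14.7    0. ] [0.    0.    0.039] -> [0.455 0.075 0.44 ]
[-123.6   19.5    0. ] [0.    0.    0.039] -> [ 0.46 -0.05  0.44]
[ -0.3 110.   -4. ] [0. 0. 0.] -> [ 0.569 -0.067  0.444]
[ -0.3 110.   -4. ] [0. 0. 0.] -> [ 0.677 -0.085  0.448]
[  0.    0.  109.5] [0. 0. 0.] -> [ 0.677 -0.085  0.338]
```

arm_command:
  increments:
    - [[-24, -12, -24, 0, 0, 0.01, 0.75], [-48, -25, -48, 0, 0, 0.02, 0.75], [-72, -37, -72, 0, 0, 0.03, 0.75], [-96, -50, -96, 0, 0, 0.041, 0.75], [-96, -50, -96, 0, 0, 0.041, 0.75]]

```text
time_s: 17.12
position: [0.4997, 0.2948, 0.3497]
ee_rot: [0.721, 0.693, 0.005, 0.002]
wrist_force: [0.9, 0.9, 0.7]
grip_width: 0.0641
finger_force: 0.0
```

arm_command:
  increments:
    - [[-24, -11, -24, 0, 0, 0.01, 0.75], [-49, -23, -48, 0, 0, 0.02, 0.75], [-74, -34, -72, 0, 0, 0.03, 0.75], [-98, -46, -96, 0, 0, 0.041, 0.75], [-98, -46, -96, 0, 0, 0.041, 0.75]]

```text
time_s: 17.53
position: [0.4496, 0.1985, 0.4447]
ee_rot: [0.735, 0.678, 0.005, 0.003]
wrist_force: [0.5, -0.5, 0.9]
grip_width: 0.0639
finger_force: 0.0
```

arm_command:
  increments:
    - [[-31, 4, 0, 0, 0, 0.01, 0.75], [-62, 7, 0, 0, 0, 0.02, 0.75], [-93, 11, 0, 0, 0, 0.03, 0.75], [-124, 15, 0, 0, 0, 0.039, 0.75], [-124, 15, 0, 0, 0, 0.039, 0.75]]

```text
time_s: 17.95
position: [0.4558, 0.0722, 0.4379]
ee_rot: [0.749, 0.663, 0.001, 0.001]
wrist_force: [0.3, -0.1, 1.0]
grip_width: 0.0639
finger_force: 0.0
```

arm_command:
  increments:
    - [[-31, 5, 0, 0, 0, 0.01, 0.8], [-62, 10, 0, 0, 0, 0.02, 0.8], [-93, 15, 0, 0, 0, 0.03, 0.8], [-124, 20, 0, 0, 0, 0.039, 0.8], [-124, 20, 0, 0, 0, 0.039, 0.8]]

```text
time_s: 18.37
position: [0.4616, -0.0534, 0.4373]
ee_rot: [0.761, 0.648, 0.001, 0.001]
wrist_force: [-0.2, 0.6, 0.2]
grip_width: 0.0683
finger_force: 0.0
```

arm_command:
  increments:
    - [[0, 27, -1, 0, 0, 0, 0.8], [0, 55, -2, 0, 0, 0, 0.8], [0, 82, -3, 0, 0, 0, 0.8], [0, 110, -4, 0, 0, 0, 0.8], [0, 110, -4, 0, 0, 0, 0.8]]

```text
time_s: 18.78
position: [0.574, -0.0667, 0.4399]
ee_rot: [0.76, 0.65, 0.002, -0.0]
wrist_force: [0.4, 0.6, -1.2]
grip_width: 0.0681
finger_force: 0.0
```

```bash
python3 - <<'E'
from plan import *
q=2.0
im,W=cloud("top"); p=W.reshape(-1,3)
c,s=np.cos(YAW),np.sin(YAW);d=p[:,:2]-G0;g=np.c_[d@[c,s],d@[-s,c],p[:,2]*1e3][:,:]*[1000,1000,1]
k=(g[:,2]>315)&(g[:,2]<360)&(g[:,0]>90)&(g[:,0]<190)&(abs(g[:,1]+68)<80); print(k.sum(),np.percentile(g[k],[1,50,99],axis=0).round(0).tolist())
im,W=cloud("scene"); p=W.reshape(-1,3);np.savez("scene.npz",im=im,W=W)
h=p[(p[:,2]>.066)&(p[:,2]<.08)&(abs(p[:,0]-.55)<.09)&(abs(p[:,1]-.39)<.09)]
r=cv2.minAreaRect((h[:,:2]*1000).astype(np.float32));print("heel top",r,h[:,2].min(),h[:,2].max(),np.median(h[:,2]))
plan([pose(gw(70-160*np.cos(q),-108,440),0,8),grip(q,0)])
E
```

```text
128 [[123.0, -14.0, 329.0], [132.0, -6.0, 342.0], [147.0, 2.0, 346.0]]
heel top ((547.0227661132812, 392.7637023925781), (90.59313201904297, 45.41294479370117), 89.92770385742188) 0.06603453735057088 0.0761398431699376 0.07180845251188228
[ -2.  108.6  -7. ] [-0.    -0.003  0.001] -> [ 0.677 -0.085  0.448]
[  0.    0.  109.5] [0. 0. 0.] -> [ 0.677 -0.085  0.338]
```

arm_command:
  increments:
    - [[-1, 27, -2, 0, 0, 0, 0.8], [-2, 54, -4, 0, 0, 0, 0.8], [-2, 80, -5, 0, 0, 0, 0.8], [-2, 106, -7, 0, 0, 0, 0.8], [-2, 108, -7, 0, 0, 0, 0.8]]

```text
time_s: 19.3
position: [0.6784, -0.0853, 0.4481]
ee_rot: [0.76, 0.65, 0.002, 0.0]
wrist_force: [0.1, 0.0, -0.2]
grip_width: 0.0683
finger_force: 0.0
```

arm_command:
  increments:
    - [[0, 0, 20, 0, 0, 0, 0.8], [0, 0, 40, 0, 0, 0, 0.8], [0, 0, 60, 0, 0, 0, 0.8], [0, 0, 70, 0, 0, 0, 0.8], [0, 0, 70, 0, 0, 0, 0.8]]

```text
time_s: 19.72
position: [0.6737, -0.0843, 0.3772]
ee_rot: [0.76, 0.65, -0.0, -0.002]
wrist_force: [-0.0, -0.0, -0.4]
grip_width: 0.068
finger_force: 0.0
```

```bash
python3 - <<'E'
from plan import *
plan([grip(2.0,0)])
E
```

```text
[ 0.2  3.7 38.7] [-0.004 -0.002  0.   ] -> [ 0.677 -0.085  0.338]
```

arm_command:
  increments:
    - [[0, 3, 12, 0, 0, 0, 0.8], [0, 3, 24, 0, 0, 0, 0.8], [0, 3, 34, 0, 0, 0, 0.8], [0, 3, 38, 0, 0, 0, 0.8], [0, 3, 38, 0, 0, 0, 0.8]]

```text
time_s: 20.13
position: [0.6782, -0.0856, 0.3403]
ee_rot: [0.76, 0.65, 0.001, -0.001]
wrist_force: [-0.6, -1.2, -0.5]
grip_width: 0.0684
finger_force: 0.0
```

arm_command:
  increments:
    - [[0, 0, 0, 0, 0, 0, 0.5], [0, 0, 0, 0, 0, 0, 0.25], [0, 0, 0, 0, 0, 0, 0.25], [0, 0, 0, 0, 0, 0, 0.25], [0, 0, 0, 0, 0, 0, 0.25]]
  newtons: 20

```text
time_s: 20.55
position: [0.6763, -0.0853, 0.3435]
ee_rot: [0.76, 0.65, -0.0, -0.001]
wrist_force: [-7.9, 0.8, 6.1]
grip_width: 0.0252
finger_force: 20.9
```

```bash
python3 - <<'E'
from plan import *
arc([2.0,1.6,1.2,.8,.4,.05],np.radians([0,10,21,33,45,45]),5)
E
```

```text
[  0. -12.  -5.] [-0.03  0.    0.  ]
[  0. -25.  -9.] [-0.07  0.    0.  ]
[  0. -37. -12.] [-0.1  0.   0. ]
[  0. -50. -13.] [-0.14  0.    0.  ]
[  0. -63. -14.] [-0.17 -0.   -0.  ]

[ -0. -13.  -2.] [-0.04  0.    0.  ]
[  0. -26.  -3.] [-0.08 -0.    0.  ]
[  0. -39.  -3.] [-0.12  0.    0.  ]
[ -0. -52.  -2.] [-0.15 -0.    0.  ]
[  0. -65.  -0.] [-0.19 -0.    0.  ]

[  0. -13.   1.] [-0.04  0.    0.  ]
[  0. -26.   2.] [-0.08  0.    0.  ]
[  0. -39.   5.] [-0.13 -0.    0.  ]
[  0. -52.   8.] [-0.17 -0.    0.  ]
[  0. -64.  13.] [-0.21  0.    0.  ]

[  0. -13.   3.] [-0.04 -0.    0.  ]
[  0. -25.   7.] [-0.08  0.    0.  ]
[  0. -37.  12.] [-0.13 -0.    0.  ]
[  0. -49.  18.] [-0.17  0.    0.  ]
[  0. -60.  25.] [-0.21 -0.   -0.  ]

[  0. -10.   5.] [0. 0. 0.]
[  0. -20.  10.] [0. 0. 0.]
[  0. -30.  16.] [0. 0. 0.]
[  0. -39.  22.] [0. 0. 0.]
[ -0. -47.  30.] [0. 0. 0.]
```

arm_command:
  increments:
    - [[0, -12, -5, -0.03, 0, 0, 0.25], [0, -25, -9, -0.07, 0, 0, 0.25], [0, -37, -12, -0.1, 0, 0, 0.25], [0, -50, -13, -0.14, 0, 0, 0.25], [0, -63, -14, -0.17, 0, 0, 0.25]]

```text
time_s: 20.97
position: [0.6189, -0.0764, 0.3593]
ee_rot: [0.757, 0.647, 0.06, 0.069]
wrist_force: [3.2, -0.2, 4.4]
grip_width: 0.0251
finger_force: 21.4
```

arm_command:
  increments:
    - [[0, -13, -2, -0.04, 0, 0, 0.25], [0, -26, -3, -0.08, 0, 0, 0.25], [0, -39, -3, -0.12, 0, 0, 0.25], [0, -52, -2, -0.15, 0, 0, 0.25], [0, -65, 0, -0.19, 0, 0, 0.25]]

```text
time_s: 21.38
position: [0.5559, -0.0665, 0.3502]
ee_rot: [0.746, 0.639, 0.122, 0.141]
wrist_force: [-1.0, 0.7, 7.6]
grip_width: 0.0252
finger_force: 22.3
```

arm_command:
  increments:
    - [[0, -13, 1, -0.04, 0, 0, 0.25], [0, -26, 2, -0.08, 0, 0, 0.25], [0, -39, 5, -0.13, 0, 0, 0.25], [0, -52, 8, -0.17, 0, 0, 0.25], [0, -64, 13, -0.21, 0, 0, 0.25]]

```text
time_s: 21.8
position: [0.4996, -0.0577, 0.3145]
ee_rot: [0.728, 0.623, 0.187, 0.218]
wrist_force: [-9.8, 1.2, 12.4]
grip_width: 0.0252
finger_force: 24.1
```

arm_command:
  increments:
    - [[0, -13, 3, -0.04, 0, 0, 0.25], [0, -25, 7, -0.08, 0, 0, 0.25], [0, -37, 12, -0.13, 0, 0, 0.25], [0, -49, 18, -0.17, 0, 0, 0.25], [0, -60, 25, -0.21, 0, 0, 0.25]]

```text
time_s: 22.22
position: [0.4599, -0.0514, 0.2557]
ee_rot: [0.703, 0.601, 0.248, 0.289]
wrist_force: [-10.5, -0.1, 2.9]
grip_width: 0.0247
finger_force: 25.2
```

```bash
python3 - <<'E'
from plan import *
print(arm.get_obs()["joints"].round(2)); print(grip(.4,np.pi/4)[0])
E
```

```text
[-0.32 -0.48 -0.92  0.35  0.11  1.46]
[ 0.4602957  -0.05068759  0.25296379]
```

```bash
python3 - <<'E'
from plan import *
arc([.4,.22,.03],np.radians([45,43,40]),5)
E
```

```text
[ 0. -5.  2.] [0.01 0.   0.  ]
[  0. -10.   5.] [ 0.01  0.   -0.  ]
[  0. -15.   7.] [0.02 0.   0.  ]
[  0. -20.  10.] [0.03 0.   0.  ]
[  0. -25.  13.] [0.03 0.   0.  ]

[-0. -5.  4.] [ 0.01 -0.    0.  ]
[  0. -10.   7.] [ 0.02  0.   -0.  ]
[ -0. -14.  11.] [0.03 0.   0.  ]
[ -0. -19.  15.] [ 0.04  0.   -0.  ]
[ -0. -23.  19.] [ 0.05 -0.   -0.  ]
```

arm_command:
  increments:
    - [[0, -5, 2, 0.01, 0, 0, 0.25], [0, -10, 5, 0.01, 0, 0, 0.25], [0, -15, 7, 0.02, 0, 0, 0.25], [0, -20, 10, 0.03, 0, 0, 0.25], [0, -25, 13, 0.03, 0, 0, 0.25]]

```text
time_s: 22.63
position: [0.4515, -0.0501, 0.2274]
ee_rot: [0.708, 0.605, 0.237, 0.276]
wrist_force: [-11.0, 1.4, 1.8]
grip_width: 0.0249
finger_force: 25.7
```

arm_command:
  increments:
    - [[0, -5, 4, 0.01, 0, 0, 0.25], [0, -10, 7, 0.02, 0, 0, 0.25], [0, -14, 11, 0.03, 0, 0, 0.25], [0, -17, 14, 0.04, 0, 0, 0.25], [0, -17, 14, 0.04, 0, 0, 0.25]]

```text
time_s: 23.05
position: [0.4497, -0.0498, 0.206]
ee_rot: [0.713, 0.609, 0.225, 0.263]
wrist_force: [-6.8, -0.0, 0.7]
grip_width: 0.0254
finger_force: 26.5
```

```bash
python3 - <<'E'
from plan import *
print(arm.get_obs()["joints"].round(2)); print(grip(.08,np.radians(40.5))[0],grip(.03,np.radians(40))[0])
E
```

```text
[-0.32 -0.41 -0.96  0.32  0.1   1.45]
[ 0.44877821 -0.04888794  0.2038696 ] [ 0.44839639 -0.04882828  0.19592764]
```

arm_command:
  increments:
    - [[0, -2, 2, 0, 0, 0, 0.25], [0, -4, 4, 0, 0, 0, 0.25], [0, -5, 6, 0, 0, 0, 0.25], [0, -6, 8, 0, 0, 0, 0.25], [0, -6, 8, 0, 0, 0, 0.25]]

```text
time_s: 23.47
position: [0.4495, -0.0498, 0.1953]
ee_rot: [0.714, 0.609, 0.225, 0.262]
wrist_force: [-7.8, -0.2, -0.2]
grip_width: 0.0252
finger_force: 27.0
```

arm_command:
  increments:
    - [[0, -1, 1, 0, 0, 0, 0.25], [0, -2, 2, 0, 0, 0, 0.25], [0, -3, 3, 0, 0, 0, 0.25], [0, -3, 3, 0, 0, 0, 0.25], [0, -3, 3, 0, 0, 0, 0.25]]

```text
time_s: 23.88
position: [0.4496, -0.0498, 0.1916]
ee_rot: [0.713, 0.609, 0.225, 0.262]
wrist_force: [-9.9, -0.5, -0.7]
grip_width: 0.0251
finger_force: 27.2
```

Near the bottom. I release and retreat along the tool axis, then look.

arm_command:
  increments:
    - [[0, 0, 0, 0, 0, 0, 0.4], [0, 0, 0, 0, 0, 0, 0.55], [0, 0, 0, 0, 0, 0, 0.65], [0, 0, 0, 0, 0, 0, 0.65], [0, 0, 0, 0, 0, 0, 0.65]]

```text
time_s: 24.3
position: [0.4525, -0.05, 0.1948]
ee_rot: [0.712, 0.609, 0.228, 0.265]
wrist_force: [0.3, 0.2, 0.2]
grip_width: 0.0559
finger_force: 0.0
```

arm_command:
  increments:
    - [[0, 0, -12, 0, 0, 0, 0.65], [0, 5, -30, 0, 0, 0, 0.65], [0, 25, -55, 0, 0, 0, 0.65], [0, 50, -80, 0, 0, 0, 0.65], [0, 75, -90, 0, 0, 0, 0.65]]

```text
time_s: 24.72
position: [0.4495, -0.0497, 0.3146]
ee_rot: [0.712, 0.609, 0.229, 0.266]
wrist_force: [1.2, -0.8, 0.5]
grip_width: 0.0554
finger_force: 0.0
```

arm_command:
  increments:
    - [[-40, 0, 0, 0, 0, 0, 0.65], [-80, 0, 0, 0, 0, 0, 0.65], [-120, 0, 0, 0, 0, 0, 0.65], [-160, 0, 0, 0, 0, 0, 0.65], [-190, 0, 0, 0, 0, 0, 0.65]]

```text
time_s: 25.13
position: [0.4197, -0.2405, 0.3118]
ee_rot: [0.712, 0.609, 0.227, 0.266]
wrist_force: [0.5, -0.4, 0.1]
grip_width: 0.0558
finger_force: 0.0
```

```bash
python3 see.py scene s6 120 600 90 450; python3 see.py top t4 0 640 0 480; python3 - <<'E'
from plan import *
for n in("top","scene"):
    d=np.load(n+".npz");p=d["W"].reshape(-1,3);im=d["im"].reshape(-1,3)
    c,s=np.cos(YAW),np.sin(YAW);e=p[:,:2]-G0;g=np.c_[e@[c,s],e@[-s,c],p[:,2]]*1000
    k=(abs(g[:,0]+90)<25)&(abs(g[:,1]+68)<75)&(g[:,2]>175)&(im.max(1)<130);print(n,"grip",k.sum(),np.percentile(g[k],[2,50,98],axis=0).round(0).tolist())
E
```

```text
scale 1.6666666666666667
scale 1.25
top grip 789 [[-102.0, -131.0, 189.0], [-92.0, -66.0, 196.0], [-79.0, -1.0, 201.0]]
scene grip 650 [[-100.0, -128.0, 179.0], [-85.0, -48.0, 194.0], [-78.0, 3.0, 198.0]]
```

View pics/s6.png

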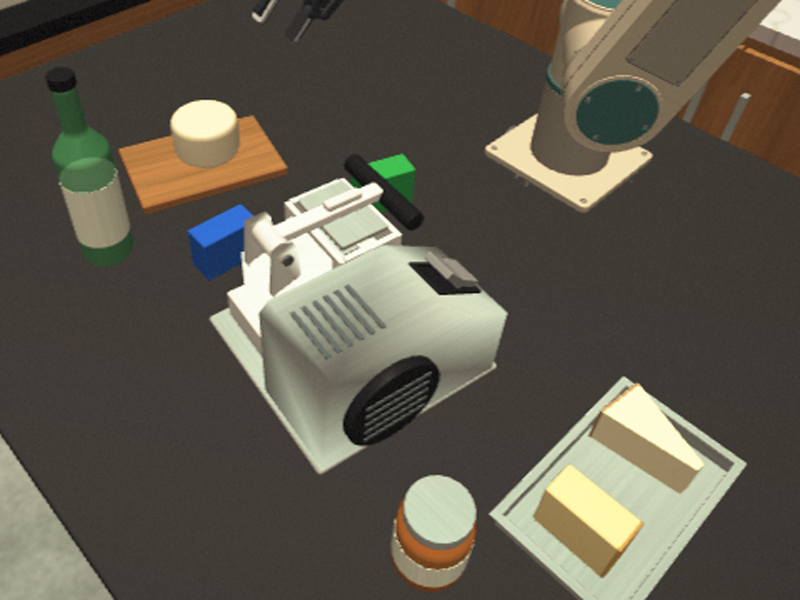

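The press arm lies flat on the empty mouth: grip at (385,190), its top at z ≈ 0.198–0.2, so q ≈ 0. The switch is off, with its rear half out at (455,262). The heel stands in the pan at (590,520) beside the wedge, and everything else is where it stood. The robot touches nothing.

```bash
python3 -c "
from bench import arm
print(arm.job_done())"
```

```text
the job is handed in; nothing more can be done
None
```

The job is handed in, at about 25 s of the 72 s: the switch is off, the heel stands flat in the pan beside the wedge, and the press arm lies down on the empty mouth. While pressing the switch I ran on to about 67 N at the wrist after it had bottomed out, under the 120 N wrist limit and taken by the fingertips. No verdict came back.

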